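Feed the heel-block tray and restack the trays

ROBOT

A 6-joint arm with a two-finger parallel gripper is mounted at the origin on the work surface. World frame = base frame: x ahead of the robot, y to its left, z up, the work surface at z = 0. Lengths are in mm, angles in rad, forces in N, time in s.
With the tool pointing down it reaches from about 325 to 850 mm from the base axis. Payload 15.5 kg.
Tool frame: the origin (TCP) lies midway between the tips of the shut fingers; the grasp point (between the pads) lies 19 mm behind it; z points along the fingers, y is the direction in which the jaws open and shut (so a half turn about z gives the same grasp; the last joint's range is limited). The gripper opens to 91 mm and grips with 3 to 60 N. Pads are 32 mm wide; open, the fingers measure 118 mm over their backs; the gripper's body (76 mm by 178 mm) begins 60 mm behind the grasp point.
Start: joints at [-1.218, 0.494, 1.345, -0, 1.302, -0.096], TCP at [270.616, -563.377, 213.915] pointing down, gripper open.
Joint ranges: [-2.91, 2.91], [-0.82, 2.16], [0.22, 2.67], [-1.22, 4.37], [0.12, 2.79], [-3.08, 3.08]. Speed limits (rad/s): [1.89, 1.89, 2.57, 3.01, 3.01, 3.01].

INTERFACE

Orientations are given as a 3x3 rotation matrix whose columns are the frame's x, y, z axes.
In Python, from cell import ctrl gives the robot as it stands. The module is installed in compiled form; this text tells all that it offers.
- The arm moves only by the shell command python3 -m pendant 'ROWS' [FORCE]. ROWS is text: rows parted by semicolons, each of 7 numbers parted by spaces: the closure, from 0 (fully open) to 1 (shut), then the shift along the tool's x, y, z in cm, then the turn, a rotation vector about the tool's x, y, z in degrees. In form: fingers dx dy dz wx wy wz; .... A call has 1 to 10 rows; each row shifts and turns the pose as measured when the row begins, along the tool's axes as they then stand; what a row does not reach is not made up. A row lasts 1/12 s, in which the tool goes at most 41.7 mm and 7.16 degrees, less where a joint would pass 70% of its speed; a pose out of reach is approached as far as the arm can. A call is refused whole if a number of a shift passes 4.17 or a number of a turn 7.16, either way. A call with a gripper value outside its range is refused whole. The fingers move at their own pace and stop on an object; FORCE is the grip in N (left out, the last holds). Time passes only in rows, so rows that do not move let the fingers close. It gives the time, the measured TCP pose, the force and the opening at its end, in the units of the state.
- ctrl.sense(): the state, without advancing time (a new reading comes with each control period).
- ctrl.capture(name): name is "side" or "top"; returns the picture (400x640x3 uint8, red, green, blue); there is no depth.
- ctrl.calibration(name): a dict with "vfov" (degrees; the focal length in pixels is half the picture's height over the tangent of half this angle, whatever the lens; pixels are square), "cx", "cy" (the principal point, pixels), "camera_from_world" (4x4, takes a point from world to camera coordinates). Camera axes: x right, y up, looking along -z (the intrinsics and any distortion apply to the point x, -y, -z); pixel columns grow to the right and rows downward; lengths in mm; the calibration is good to about 2 mm. A picture is of the moment at which its call begins. calibration takes no time and is no camera call.
- ctrl.sign_off(): hands the job in, once; it reports no verdict.
The state is a dict: "clock": time; "joint_positions": joint angles; "qd": joint speeds; "joint_torque": joint torques, N m; "tool_pos": TCP position; "tcp_rot": TCP orientation; "contact_force": force on the tool from outside, world axes, zero at the start; "torque": the same for the moment, N m; "gripper_width": finger opening in mm.
Only numpy, scipy, OpenCV 4.12 (cv2) and the standard library are available. Lean on these libraries where they do the work, as an engineer would, in place of code of your own. Each camera call takes 0.05 s, during which the arm holds its last target. There are 200 camera calls.

TASK

Lift the two upper trays off the stack and set them upright side by side on the cork mat. Push the bottom tray of heel blocks along the bench, without lifting it, until its end lies flat along the fence and it rests lightly against the sprung plate of the nailing machine's end stop: feel for the plate, do not drive it hard to the end of its spring, and ease off so that the tray stays pressed against it. Then restack the other two on it in the old order, foot in rim, leaving the last, the polish tin and the cement jar alone.

Things in the scene. Friction and masses are not known exactly. Their poses are not given: they have to be found in the camera images.
- bottom_c (a point): Bottom tray: open plywood tray 160 (own x) x 120 (own y) x 60 mm high, walls 5 mm, packed nearly to the rim with black rubber heel blocks, no handle, too wide to grip; 0.6 to 0.95 kg. The point is its centre, 30 mm above its underside. Slides on the bench with a friction of some 3 to 7 N, not known beforehand.
- bottom: The same bottom tray; origin at the centre of its underside. On all three trays the lowest 6 mm are a foot set in 8 mm from the walls, so the walls run from 6 to 60 mm height. Stacked, the foot drops 6 mm into the rim below with 3 mm play all round: each tray sits 54 mm above the one under it.
- middle_c (a point): Middle tray: same outside as the bottom one, with a 12 mm thick upright grip rib along its own x through the middle; rib top 52 mm above the underside, inner floor at 11 mm, 49 mm free on each side of the rib; rubber pads in the four corners, over 44 mm from the middle along x. 0.36 to 0.54 kg. The point is its centre, 30 mm above its underside (22 mm below the rib's top).
- top_c (a point): Top tray: exactly as the middle tray, but with four small aluminium tins in its corners; 0.32 to 0.48 kg. The point is its centre, 30 mm above its underside.
- fence: Straight aluminium fence fixed to the bench, 36 mm high, on the robot's side of the stack. Origin on the bench at its working face, which is the plane x = 0 of this frame and looks to +x (away from the robot); it runs along y from -200 to +90 mm.
- stop: End stop of the green machine; axes parallel to the fence's. Origin on the bench under the black plate's face (100 wide, 8 to 48 mm high, looks to -y) if its rod is fully forward. The rod is clamped 0 to 30 mm further back (+y), not reported: feel or see it. The plate springs, 1 N per mm, 15 mm travel, then hard. A tray lying along the fence is centred on it: the origin is at x 80, y 60 mm of the fence's frame.
- mat: Cork mat fixed on the bench to the robot's right, 210 (x) x 310 (y) x 3 mm; origin at the centre of its underside. Two trays fit on it side by side along its y.
- last_c (a point): Wooden shoe last, 200 mm long, 100 mm high, a bystander beyond the mat; point 30 mm above its underside.
- polish: Flat polish tin, 74 mm across, 28 mm high, a bystander on the far side; origin at the centre of its underside.
- cement: Jar of cement, 60 mm across, 85 mm high, a bystander; origin at the centre of its underside.
Things that resemble listed ones, but are neither listed nor needed, are in the scene too. Leave any purple look-alike of the part that bears middle_c alone.

How it is judged:
By the outcome, as a careful person would: the job done as asked, in the order asked, and still so for the second after the job is handed in, with the robot touching nothing.
It also fails if it takes over 72 s, if anything falls off the work surface, if the arm or the gripper's body presses on something with over 40 N, if the wrist force passes 120 N, or if a joint passes its speed limit or range.

## Working session

There is one attempt and no reset: what is moved stays moved. The work goes in short steps, Python scripts to look and compute and a shell command to move; the robot and the scene stay as the last step left them, time stands still between calls to the robot, and variables do not carry over. Pictures are saved under pics/ and viewed, about 8 in all and at most 12, crops included, and the job is handed in when it is done.

```bash
mkdir -p pics; python3 - <<'E'
from cell import ctrl
import cv2,numpy as np
for n in("side","top"):
    im=ctrl.capture(n); cv2.imwrite(f"pics/{n}0.png",im[:,:,::-1]); c=ctrl.calibration(n); print(n,c)
s=ctrl.sense(); print(s)
E
```

```text
side {'vfov': 47.392441468749986, 'cx': 321.00440864174624, 'cy': 197.10381492284608, 'camera_from_world': array([[-9.32443487e-01, -3.61040095e-01,  1.41135768e-02,
         4.83644297e+02],
       [ 2.13729797e-01, -5.19654313e-01,  8.27211562e-01,
        -2.22097655e+02],
       [-2.91322360e-01,  7.74344526e-01,  5.61713306e-01,
        -9.97221388e+02],
       [ 0.00000000e+00,  0.00000000e+00,  0.00000000e+00,
         1.00000000e+00]])}
top {'vfov': 55.4515750206738, 'cx': 316.8756037014302, 'cy': 198.4564561201848, 'camera_from_world': array([[-2.62555255e-02, -9.99472163e-01, -1.91322195e-02,
         2.64821601e+01],
       [ 9.86330985e-01, -2.90152271e-02,  1.62201434e-01,
        -5.34230209e+02],
       [-1.62670943e-01, -1.46120170e-02,  9.86572173e-01,
        -9.26739477e+02],
       [ 0.00000000e+00,  0.00000000e+00,  0.00000000e+00,
         1.00000000e+00]])}
{'clock': 0.1, 'joint_positions': array([-1.21849929e+00,  4.94116543e-01,  1.34605408e+00,  2.89865467e-06,
        1.30251724e+00, -9.54752947e-02]), 'qd': array([-0.00090503, -0.00221073, -0.00197594, -0.00059025,  0.00014153,
        0.00013667]), 'joint_torque': array([ 1.99769653e-03, -8.80240273e+01, -3.82541585e+01,  7.10602803e-02,
        4.83200827e-02, -7.15391275e-05]), 'tool_pos': array([ 270.49877769, -563.05411771,  213.40580914]), 'tcp_rot': array([[ 9.01414179e-01,  4.32957662e-01, -3.75286019e-04],
       [ 4.32957812e-01, -9.01413598e-01,  1.02891487e-03],
       [ 1.07188656e-04, -1.08996147e-03, -9.99999400e-01]]), 'contact_force': array([-0.40705987,  0.02327279,  0.55650761]), 'torque': array([ 0.00079667, -0.02248986, -0.01904817]), 'gripper_width': 91.16397736077805}
```

View pics/side0.png

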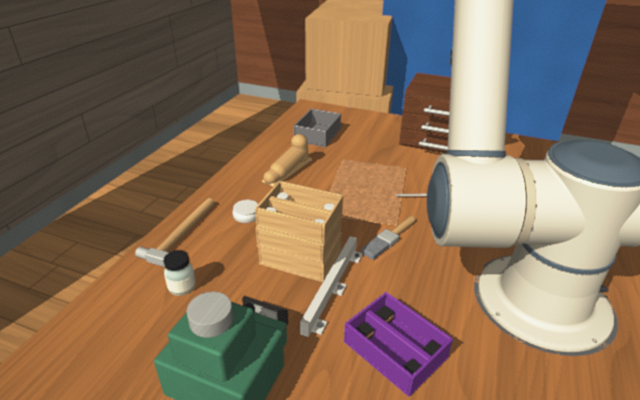

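View pics/top0.png

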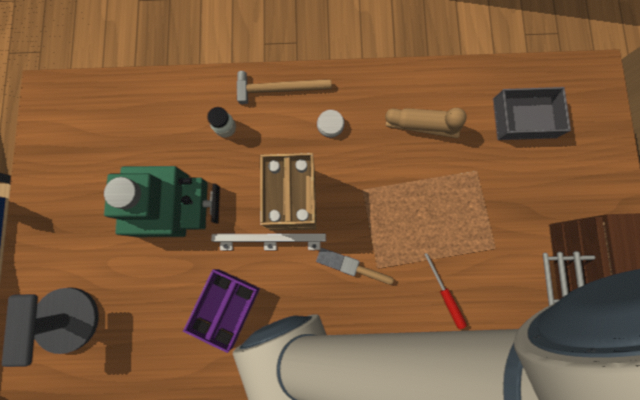

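Side view: plywood stack at (300,228), fence (330,285), machine plate (265,305), mat (370,190), purple look-alike (398,340), grey box (318,127). Top view: stack (287,190), fence (270,239), plate (214,203), mat (430,218). The only candidates for the tray are the plywood stack at (287,190), the purple tray at (222,310) and the grey box at (532,113). I choose the plywood stack, and check it in a close crop.

```bash
cat > h.py <<'E'
import numpy as np, cv2
from cell import ctrl
def cal(n):
    c=ctrl.calibration(n); f=200/np.tan(np.radians(c['vfov']/2)); return c,f
def ray(n,u,v,z):
    c,f=cal(n); T=c['camera_from_world']; R=T[:3,:3]; o=-R.T@T[:3,3]
    d=R.T@np.array([(u-c['cx'])/f,-(v-c['cy'])/f,-1]); return o+d*(z-o[2])/d[2]
def proj(n,p):
    c,f=cal(n); T=c['camera_from_world']; q=T[:3,:3]@np.array(p)+T[:3,3]
    return np.array([c['cx']+f*q[0]/-q[2], c['cy']-f*q[1]/-q[2]])
def crop(im,x0,y0,x1,y1,k,name):
    cv2.imwrite(name,cv2.resize(im[y0:y1,x0:x1,::-1],None,fx=k,fy=k,interpolation=cv2.INTER_CUBIC))
E
python3 - <<'E'
from h import *
t=cv2.imread("pics/top0.png")[:,:,::-1]; s=cv2.imread("pics/side0.png")[:,:,::-1]
a=cv2.resize(t[140:260,190:340],None,fx=4,fy=4,interpolation=cv2.INTER_CUBIC)
b=cv2.resize(s[170:345,230:375],None,fx=480/175,fy=480/175,interpolation=cv2.INTER_CUBIC)
cv2.imwrite("pics/c1.png",np.hstack([a[:,:],b])[:,:,::-1][:, :1000]); print(a.shape,b.shape)
cv2.imwrite("pics/c1.png",cv2.resize(np.hstack([a,b])[:,:,::-1],None,fx=.8,fy=.8))
# mat mask in top
hsv=cv2.cvtColor(t,cv2.COLOR_RGB2HSV)
print(t[220,430],t[300,300],hsv[220,430],hsv[300,300],t[239,270])
E
```

```text
(480, 600, 3) (480, 398, 3)
[148 104  68] [127  81  44] [ 14 138 148] [ 13 167 127] [199 195 182]
```

View pics/c1.png

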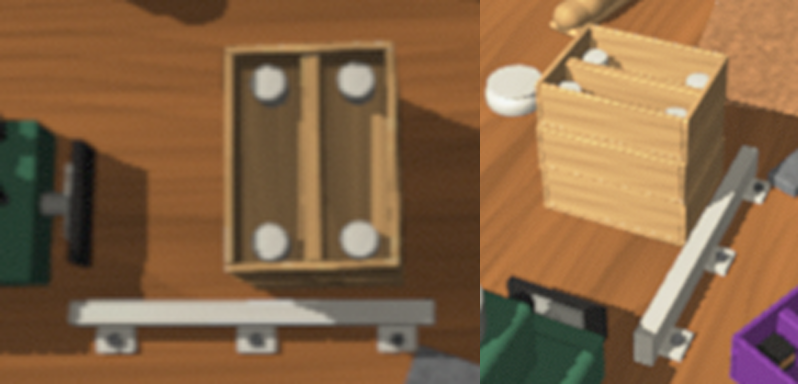

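Crop: three plywood trays, top one with four tins and the rib along the image's vertical (world x); outer rim corners in the full picture about (260.6,154.4), (312.5,153.1), (314.7,223.8), (260.3,225). Fence face's upper edge runs (211.3,234.4)–(325.6,234.4); plate's face is at u≈218, v 185–223.

```bash
python3 - <<'E'
from h import *
np.set_printoptions(precision=1,suppress=True)
P=[ray("top",*p,168)[:2] for p in [(260.6,154.4),(312.5,153.1),(314.7,223.75),(260.3,225)]]
print("tray",P,np.mean(P,0),[np.linalg.norm(P[i]-P[i-1]) for i in range(4)])
print("fence",ray("top",211.3,234.2,36),ray("top",325.6,234.2,36))
print("plate top",ray("top",218.5,184.5,48),ray("top",218,223,48))
t=cv2.imread("pics/top0.png")[:,:,::-1].astype(int)
m=((t[:,:,2]>56)&(t[:,:,0]>115)).astype(np.uint8)*255; m[:, :345]=0;m[:,510:]=0;m[:165]=0;m[275:]=0
m=cv2.morphologyEx(cv2.morphologyEx(m,cv2.MORPH_CLOSE,np.ones((5,5))),cv2.MORPH_OPEN,np.ones((7,7)))
c=max(cv2.findContours(m,0,2)[0],key=cv2.contourArea); r=cv2.minAreaRect(c); b=cv2.boxPoints(r)
Q=[ray("top",*p,3)[:2] for p in b]; print(b,Q,np.mean(Q,0),[np.linalg.norm(Q[i]-Q[i-1]) for i in range(4)])
# side check of top tray corners: crop px *(145/318.4)... 
k=175/480/.8
for p in [(589,27),(727,55),(685,119),(540,93)]:
    u,v=230+(p[0]-480)*k,170+p[1]*k; print("side",ray("side",u,v,168))
for p in [(655,332),(757,150)]: print("side fence",ray("side",230+(p[0]-480)*k,170+p[1]*k,36))
for p in [(511,280),(604,308)]: print("side plate",ray("side",230+(p[0]-480)*k,170+p[1]*k,48))
E
```

```text
tray [array([619.4, 134.8]), array([618.7,  16.9]), array([458.2,  16. ]), array([458.8, 135.8])] [538.7  75.9] [np.float64(160.59459536881283), np.float64(117.8690012122515), np.float64(160.50644163811887), np.float64(119.8032595466308)]
fence [451.8 282.9  36. ] [443.7  -7.9  36. ]
plate top [577.8 263.2  48. ] [478.6 262.9  48. ]
[[361.8 189. ]
 [480.9 167.7]
 [495.5 249.5]
 [376.4 270.8]] [array([ 563.5, -108.1]), array([ 611.8, -428.3]), array([ 394.6, -444.9]), array([ 348.7, -135.8])] [ 479.6 -279.3] [np.float64(216.62111140649702), np.float64(323.8361525456566), np.float64(217.81252526487475), np.float64(312.496626868968)]
side [614.3  26.3 168. ]
side [461.3  21.  168. ]
side [462.8 137.1 168. ]
side [606.7 151.6 168. ]
side fence [435.9 276.1  36. ]
side fence [428.4  -1.7  36. ]
side plate [578.5 278.7  48. ]
side plate [484.8 277.3  48. ]
```

Heights and sizes agree (tray 160×119 mm at z=168, fence 291 mm long, mat 217×318 mm). The stack is centred at about (539,76) with yaw≈0; fence yaw ≈ -1.6°; plate face at y≈263, about 13 mm back; mat at (480,-279) with yaw ≈ 8°. Setting out.

```bash
cat > st.py <<'E'
import sys; from h import *
np.set_printoptions(precision=2,suppress=True)
s=ctrl.sense(); R=s['tcp_rot']; yaw=np.degrees(np.arctan2(R[1,0],R[0,0]))
print("t%.2f"%s['clock'],"tcp",s['tool_pos'],"yaw %.2f"%yaw,"z",R[:,2],"F",s['contact_force'],"w %.1f"%s['gripper_width'])
if len(sys.argv)>3:
    d=np.array([float(a) for a in sys.argv[1:4]])-s['tool_pos']; print("shift cm",R.T@d/10)
if len(sys.argv)>4: print("wz",yaw-float(sys.argv[4]), "wxwy for down", np.degrees(R.T@np.cross(R[:,2],[0,0,-1]))[:2])
E
python3 -m pendant '0.6 0 0 -1 0 0 7; 0.6 0 0 -1 0 0 7; 0.6 0 0 -1 0 0 7; 0.6 0 0 -1 0 0 5; 0.6 0 0 -1 0 0 0'
python3 st.py 538 76 240 0
```

```text
clock: 0.52
tool_pos: [269.7, -560.8, 260.9]
tcp_rot: [[1.0, -0.023, -0.003], [-0.023, -1.0, 0.009], [-0.004, -0.009, -1.0]]
contact_force: [0.3, 0.3, 0.1]
gripper_width: 60.8
t0.52 tcp [ 269.66 -560.8   260.91] yaw -1.33 z [-0.    0.01 -1.  ] F [0.28 0.3  0.06] w 60.8
shift cm [ 25.35 -64.27   2.59]
wz -1.3312629948548764 wxwy for down [-0.53  0.21]
```

```bash
python3 -m pendant '0.6 1.5 -3.8 0 0 0 0;0.6 1.5 -3.8 0 0 0 0;0.6 1.5 -3.8 0 0 0 0;0.6 1.5 -3.8 0 0 0 0;0.6 1.5 -3.8 0 0 0 0;0.6 1.5 -3.8 0 0 0 0;0.6 1.5 -3.8 0 0 0 0;0.6 1.5 -3.8 0 0 0 0;0.6 1.5 -3.8 0 0 0 0;0.6 1.5 -3.8 0 0 0 0' >/dev/null
python3 st.py 538 76 240 0
```

```text
t1.35 tcp [ 423.14 -179.62  264.62] yaw 0.11 z [-0.  0. -1.] F [ 0.34 -0.53  0.28] w 36.6
shift cm [ 11.54 -25.53   2.55]
wz 0.11339578862112433 wxwy for down [-0.26  0.13]
```

```bash
python3 -m pendant '0.6 1.7 -3.8 0 0 0 0;0.6 1.7 -3.8 0 0 0 0;0.6 1.7 -3.8 0.5 0 0 0;0.6 1.7 -3.8 0.5 0 0 0;0.6 1.7 -3.8 0.5 0 0 0;0.6 1.7 -3.8 0.5 0 0 0;0.6 1.4 -2.8 0.5 0 0 0;0.6 0 0 0 0 0 0' >/dev/null
python3 st.py 538 76 200 0
python3 - <<'E'
from h import *
im=ctrl.capture("side"); crop(im,190,60,390,300,2.5,"pics/s1.png")
E
```

```text
t2.02 tcp [534.92  86.3  242.42] yaw 2.10 z [ 0.    0.01 -1.  ] F [-1.46 -0.34  1.25] w 36.2
shift cm [0.27 1.06 4.24]
wz 2.100637395721634 wxwy for down [-0.3  -0.06]
```

View pics/s1.png

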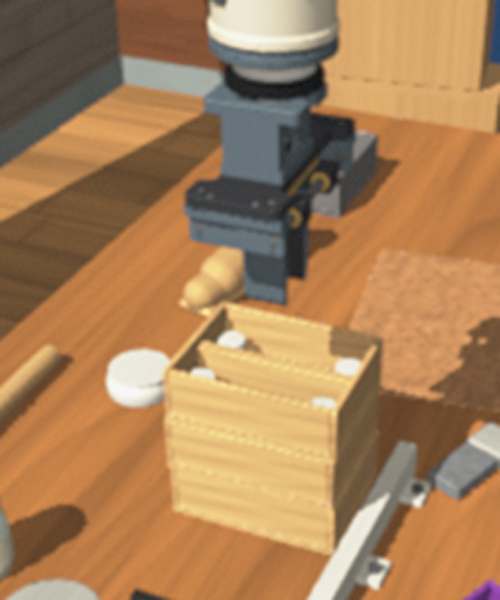

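Gripper is over the top tray (crop: fingers at (265,290), tray rim (170–380, 310–400)), rib between. Correct and descend.

```bash
python3 -m pendant '0.6 0.3 0.95 0 0 0 2.1;0.6 0 0 2 0 0 0;0.6 0 0 2.5 0 0 0;0.6 0 0 2.5 0 0 0;0.6 0 0 0 0 0 0' >/dev/null
python3 st.py 538 77 124 0
```

```text
t2.48 tcp [538.58  69.24 172.82] yaw -0.09 z [ 0.  0. -1.] F [-1.62 -1.04 -1.49] w 36.7
shift cm [-0.08 -0.76  4.88]
wz -0.08801517505252977 wxwy for down [-0.18 -0.25]
```

```bash
python3 -m pendant '0.6 0 -0.75 0.5 0 0 0;0.6 0 0 1 0 0 0;0.6 0 0 1 0 0 0;0.6 0 0 1 0 0 0;0.6 0 0 0.8 0 0 0;0.6 0 0 0 0 0 0' >/dev/null
python3 st.py 538 77 124 0
```

```text
t2.98 tcp [540.55  73.64 130.04] yaw -0.33 z [ 0.01  0.   -1.  ] F [-1.11  0.2  -0.65] w 36.7
shift cm [-0.26 -0.33  0.6 ]
wz -0.3334593117494141 wxwy for down [-0.15 -0.48]
```

```bash
python3 -m pendant '0.6 -0.2 -0.3 0.5 0 0 0;0.6 0 0 0 0 0 0;1 0 0 0 0 0 0;1 0 0 0 0 0 0;1 0 0 0 0 0 0;1 0 0 0 0 0 0' 30 >/dev/null
python3 st.py 538 77 124 0
python3 -m pendant '1 0 0 -1 0 0 0;1 0 0 -1 0 0 0;1 0 0 -2 0 0 0;1 0 0 -2 0 0 0;1 0 0 -1 0 0 0;1 0 0 0 0 0 0' >/dev/null
python3 st.py 499 -210 200 0
```

```text
t3.48 tcp [538.91  77.32 125.21] yaw -0.29 z [ 0.01  0.   -1.  ] F [ 0.96 -1.76 -1.39] w 13.1
shift cm [-0.09  0.03  0.12]
wz -0.28947663012767805 wxwy for down [-0.16 -0.53]
t3.98 tcp [537.16  76.98 201.62] yaw -0.30 z [ 0.01  0.   -1.  ] F [-0.12  0.23 -4.05] w 11.9
shift cm [-3.67 28.72  0.06]
wz -0.29670467665421124 wxwy for down [-0.15 -0.43]
```

```bash
python3 -m pendant '1 -0.2 1.5 0 0 0 0;1 -0.4 2.5 0 0 0 0;1 -0.4 3.5 0 0 0 0;1 -0.4 3.8 0 0 0 0;1 -0.4 3.8 0 0 0 0;1 -0.4 3.8 0 0 0 0;1 -0.4 3.8 0 0 0 0;1 -0.4 3.8 0 0 0 0;1 -0.4 3.8 0 0 0 0;1 -0.4 3.8 0 0 0 0' >/dev/null
python3 st.py 489 -349 120 0
```

```text
t4.82 tcp [ 495.41 -270.68  202.  ] yaw 0.29 z [ 0.01  0.01 -1.  ] F [ 1.71  0.65 -4.39] w 12.0
shift cm [-0.77  7.87  8.15]
wz 0.2888196067730534 wxwy for down [-0.3  -0.61]
```

```bash
python3 -m pendant '1 -0.3 3 0.5 0 0 0;1 -0.3 2 1 0 0 0;1 -0.1 1 2 0 0 0;1 0 0 3 0 0 0;1 0 0 3 0 0 0;1 0 0 2 0 0 0;1 0 0 0 0 0 0;1 0 0 0 0 0 0' >/dev/null
python3 st.py 489 -349 30 0
```

```text
t5.48 tcp [ 486.75 -344.51   82.96] yaw -0.28 z [ 0.01  0.   -1.  ] F [ 0.19 -0.37 -3.12] w 11.5
shift cm [0.16 0.45 5.3 ]
wz -0.28259504200257735 wxwy for down [-0.06 -0.74]
```

```bash
python3 -m pendant '1 0.1 0.4 2 0 -0.7 0;1 0 0 2 0 0 0;1 0 0 1 0 0 0;1 0 0 0.5 0 0 0;1 0 0 0.4 0 0 0;1 0 0 0 0 0 0' >/dev/null
python3 st.py 489 -349 20.2 0
```

```text
t5.98 tcp [ 491.4  -350.6    29.39] yaw -0.22 z [ 0.01 -0.   -1.  ] F [ 0.53  0.24 -3.83] w 12.0
shift cm [-0.25 -0.16  0.92]
wz -0.222034490686693 wxwy for down [ 0.25 -0.38]
```

```bash
python3 -m pendant '1 0 0 0.3 0 0 0;1 0 0 0.3 0 0 0;1 0 0 0.2 0 0 0;1 0 0 0.2 0 0 0;1 0 0 0.1 0 0 0;1 0 0 0 0 0 0' >/dev/null
python3 st.py 489 -349 20.2 0
```

```text
t6.48 tcp [ 492.95 -351.68   20.72] yaw -0.21 z [ 0.01 -0.01 -1.  ] F [ 0.01 -0.42 -3.95] w 11.5
shift cm [-0.4  -0.27  0.05]
wz -0.21206083241817922 wxwy for down [ 0.42 -0.58]
```

```bash
python3 -m pendant '1 0 0 0.1 0 0 0;1 0 0 0.1 0 0 0;1 0 0 0.1 0 0 0;1 0 0 0 0 0 0' |grep -E "pos|force"
python3 st.py
```

```text
tool_pos: [493.0, -351.8, 20.8]
contact_force: [0.3, -0.7, -3.4]
t6.82 tcp [ 492.95 -351.83   20.76] yaw -0.23 z [ 0.01 -0.01 -1.  ] F [ 0.29 -0.69 -3.45] w 12.2
```

```bash
python3 -m pendant '1 0 0 0.25 0 0 0;1 0 0 0.25 0 0 0' |grep -E "pos|force"; python3 -m pendant '1 0 0 0.25 0 0 0;1 0 0 0.25 0 0 0' |grep -E "pos|force"
```

```text
tool_pos: [493.6, -352.2, 19.0]
contact_force: [-9.1, 10.5, 46.0]
tool_pos: [494.0, -352.2, 18.4]
contact_force: [-11.6, 8.5, 47.0]
```

```bash
python3 -m pendant '1 0 0 -0.05 0 0 0;0.6 0 0 0 0 0 0;0.6 0 0 0 0 0 0;0.6 0 0 0 0 0 0' |grep -E "pos|force|wid"; python3 -m pendant '0.6 0 0 -0.5 0 0 0;0.6 0 0 -1 0 0 0;0.6 0 0 -3 0 0 0;0.6 0 0 -3.5 0 0 0;0.6 0 0 -3.5 0 0 0;0.6 0 0 -2 0 0 0;0.6 0 0 0 0 0 0' |grep -E "pos|force|wid"
python3 st.py 538 77 140 0
python3 - <<'E'
from h import *
im=ctrl.capture("top"); crop(im,190,90,510,330,2.2,"pics/t2.png")
E
```

```text
tool_pos: [494.8, -352.8, 20.6]
contact_force: [0.1, 0.4, 0.4]
gripper_width: 28.9
tool_pos: [491.5, -350.6, 163.0]
contact_force: [0.6, -0.6, 1.0]
gripper_width: 36.6
t8.07 tcp [ 491.54 -350.58  162.98] yaw -0.24 z [ 0.01 -0.01 -1.  ] F [ 0.63 -0.6   0.97] w 36.6
shift cm [  4.43 -42.8    1.93]
wz -0.24234727129165157 wxwy for down [ 0.58 -0.84]
```

View pics/t2.png

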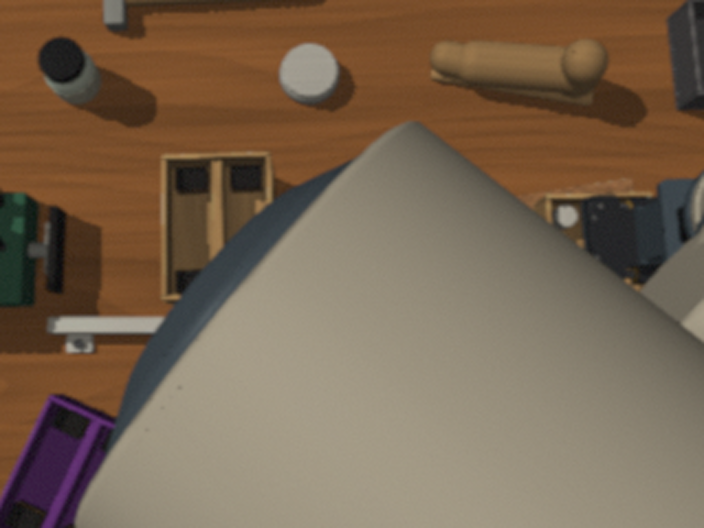

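Picture: the tinned tray stands on the mat (rim at crop (550,205)), and the middle tray with black pads is exposed on the bottom one (crop corners (161,155), (271,153), (162,299)).

```bash
python3 - <<'E'
from h import *
P=[ray("top",190+a/2.2,90+b/2.2,114)[:2] for a,b in[(161,155),(271,153),(162,299)]]; print(P,(P[1]+P[2])/2)
E
python3 -m pendant '0.6 0.3 -2 0 0.6 -0.8 0;0.6 0.4 -3.8 0 0 0 0;0.6 0.4 -3.8 0 0 0 0;0.6 0.4 -3.8 0 0 0 0;0.6 0.4 -3.8 0 0 0 0;0.6 0.4 -3.8 0 0 0 0;0.6 0.4 -3.8 0 0 0 0;0.6 0.4 -3.8 0 0 0 0;0.6 0.4 -3.8 0 0 0 0;0.6 0.4 -3.8 0 0 0 0' >/dev/null
python3 st.py 538 77 140 0
```

```text
[array([619.78848879, 137.50697922]), array([618.25519738,  16.96021414]), array([461.71713924, 136.9627698 ])] [539.98616831  76.96149197]
t8.95 tcp [529.1   19.62 155.48] yaw -0.88 z [-0.01  0.   -1.  ] F [ 1.44 -0.97  0.05] w 36.7
shift cm [ 0.81 -5.75  1.55]
wz -0.8753811066839782 wxwy for down [-0.04  0.45]
```

```bash
python3 -m pendant '0.6 0.5 -2.5 0 0 0 -0.5;0.6 0.3 -1.5 0 0 0.4 0;0.6 0 -0.5 0 0 0 0;0.6 0 0 0 0 0 0' >/dev/null
python3 st.py 539 77 71 0
```

```text
t9.28 tcp [535.13  74.19 152.34] yaw 0.06 z [-0.01  0.   -1.  ] F [-0.22  0.28 -1.04] w 36.3
shift cm [ 0.44 -0.26  8.13]
wz 0.05775754761882575 wxwy for down [-0.11  0.37]
```

```bash
python3 -m pendant '0.6 0.4 -0.3 1.5 0 0.3 0;0.6 0 0 2 0 0 0;0.6 0 0 1.5 0 0 0;0.6 0 0 1 0 0 0;0.6 0 0 0.8 0 0 0;0.6 0 0 0.4 0 0 0;0.6 0 0 0 0 0 0' >/dev/null
python3 st.py 539 77 71 0
```

```text
t9.87 tcp [537.42  70.83  75.61] yaw -0.17 z [-0.  0. -1.] F [ 0.28 -0.11 -0.08] w 36.3
shift cm [ 0.16 -0.62  0.46]
wz -0.17346046160230072 wxwy for down [-0.03  0.27]
```

```bash
python3 -m pendant '0.6 0.2 -0.6 0.35 0 0 0;0.6 0 0 0 0 0 0;1 0 0 0 0 0 0;1 0 0 0 0 0 0;1 0 0 0 0 0 0;1 0 0 0 0 0 0' 30 >/dev/null
python3 st.py 538 77 71 0
python3 -m pendant '1 0 0 -1 0 0 0;1 0 0 -1 0 0 0;1 0 0 -2 0 0 0;1 0 0 -3 0 0 0;1 0 0 -2 0 0 0;1 0 0 0 0 0 0' >/dev/null
python3 st.py 470 -208 150 0
```

```text
t10.37 tcp [540.85  76.68  73.66] yaw -0.22 z [-0.  0. -1.] F [-0.36  1.62 -0.74] w 12.8
shift cm [-0.28 -0.03  0.27]
wz -0.22051761175036194 wxwy for down [-0.03  0.12]
t10.87 tcp [539.    76.58 169.91] yaw -0.20 z [-0.01  0.   -1.  ] F [ 1.45  0.08 -3.67] w 12.1
shift cm [-6.79 28.48  2.03]
wz -0.19851987248717554 wxwy for down [-0.02  0.36]
```

```bash
python3 -m pendant '1 -0.4 1.5 0 0 0 0;1 -0.8 2.5 0 0 0 0;1 -1 3.8 0 0 0 0;1 -1 3.8 0 0 0 0;1 -1 3.8 0 0 0 0;1 -1 3.8 0 0 0 0;1 -0.8 3.5 0 0 0 0;1 -0.5 3 0 0 0 0;1 -0.3 1.5 0 0 0 0;1 0 0 0 0 0 0' >/dev/null
python3 st.py 470 -208 60 0
```

```text
t11.70 tcp [ 465.27 -204.92  169.69] yaw 0.10 z [-0.  0. -1.] F [ 0.27  0.45 -4.3 ] w 11.9
shift cm [ 0.51  0.32 10.97]
wz 0.09549189006021032 wxwy for down [-0.05  0.18]
```

```bash
python3 -m pendant '1 0.3 0.2 2 0 0 0;1 0.1 0.1 3 0 0 0;1 0 0 3 0 0 0;1 0 0 2.5 0 0 0;1 0 0 1.5 0 0 0;1 0 0 1 0 0 0;1 0 0 0 0 0 0' >/dev/null
python3 st.py 470 -208 26 0
```

```text
t12.28 tcp [ 468.23 -208.06   34.02] yaw -0.11 z [-0.  0. -1.] F [-0.99 -0.15 -5.9 ] w 11.9
shift cm [ 0.18 -0.01  0.8 ]
wz -0.11000291869908234 wxwy for down [-0.01  0.07]
```

```bash
python3 -m pendant '1 0 0 0.4 0 0 0;1 0 0 0.3 0 0 0;1 0 0 0.25 0 0 0;1 0 0 0 0 0 0' |grep -E "pos|force"; python3 -m pendant '1 0 0 0.2 0 0 0;1 0 0 0 0 0 0' |grep -E "pos|force"
```

```text
tool_pos: [468.6, -207.3, 24.8]
contact_force: [-0.3, -0.4, -4.3]
tool_pos: [469.1, -207.6, 23.5]
contact_force: [-0.2, 0.2, -4.5]
```

```bash
python3 -m pendant '1 0 0 0.15 0 0 0;1 0 0 0 0 0 0' |grep -E "pos|force"
```

```text
tool_pos: [469.8, -207.9, 23.0]
contact_force: [-0.6, -0.1, -4.4]
```

```bash
python3 -m pendant '1 0 0 0.15 0 0 0;1 0 0 0 0 0 0' |grep -E "pos|force"
```

```text
tool_pos: [470.2, -208.2, 22.8]
contact_force: [-0.0, -0.0, -4.6]
```

```bash
python3 -m pendant '0.6 0 0 0 0 0 0;0.6 0 0 0 0 0 0;0.6 0 0 0 0 0 0;0.6 0 0 -0.5 0 0 0;0.6 0 0 -2 0 0 0;0.6 0 0 -3.5 0 0 0;0.6 0 0 -3.5 0 0 0;0.6 0 0 -2 0 0 0;0.6 0 0 0 0 0 0' |grep -E "pos|force|wid"
python3 st.py 665 77 130 -1.6
python3 - <<'E'
from h import *
print("polish",ray("top",330.5,123,28),"cement",ray("top",218,117,85))
im=ctrl.capture("side"); crop(im,220,140,420,340,2.5,"pics/s2.png")
E
```

```text
tool_pos: [469.6, -207.9, 143.4]
contact_force: [0.9, -0.3, 0.2]
gripper_width: 37.0
t13.87 tcp [ 469.57 -207.9   143.39] yaw -0.08 z [ 0. -0. -1.] F [ 0.86 -0.33  0.21] w 37.0
shift cm [ 19.5  -28.52   1.34]
wz 1.5178119105694858 wxwy for down [ 0.12 -0.16]
polish [741.05348367 -30.01841605  28.        ] cement [745.26827503 256.91326119  85.        ]
```

View pics/s2.png

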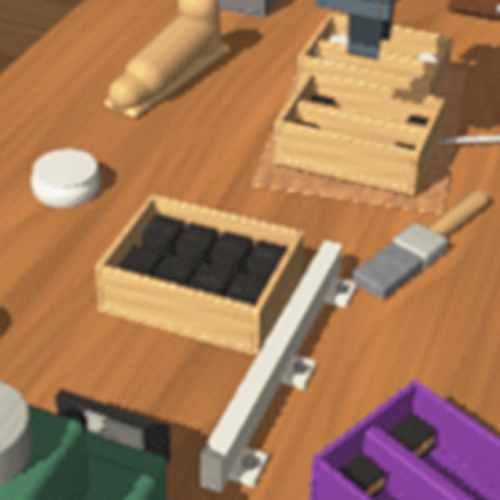

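Picture: both trays upright on the mat, side by side; bottom tray with black blocks still at the old place (rim corners crop (154,198), (302,235), (258,307), (97,268)), clear of the fence.

```bash
python3 - <<'E'
from h import *
P=[ray("side",220+a/2.5,140+b/2.5,60)[:2] for a,b in[(154,198),(302,235),(258,307),(97,268)]]; print(P,np.mean(P,0))
P=[ray("side",220+a/2.5,140+b/2.5,36)[:2] for a,b in[(328,241),(205,455)]]; print(P)
E
python3 -m pendant '0.3 1.8 -2.6 0 0 0 1.5;0.3 1.8 -2.6 0 0 0 0;0.3 1.8 -2.6 0 0 0 0;0.3 1.8 -2.6 0 0 0 0;0.3 1.8 -2.6 0 0 0 0;0.3 1.8 -2.6 0 0 0 0;0.3 1.8 -2.6 0 0 0 0;0.3 1.8 -2.6 0 0 0 0;0.3 1.8 -2.6 0 0 0 0;0.3 1.8 -2.6 0 0 0 0' |grep force
python3 st.py 662 77 100 -1.6
```

```text
[array([613.88830608,  25.36444474]), array([459.64542138,  25.12232632]), array([462.49487737, 134.19540728]), array([616.59918321, 140.53213939])] [538.15694701  81.30357943]
[array([442.05501071,  -4.23283938]), array([449.27106714, 283.3115593 ])]
contact_force: [0.9, -0.2, 0.0]
t14.75 tcp [657.32  54.77 131.93] yaw -2.14 z [-0.01 -0.   -1.  ] F [ 0.85 -0.15  0.01] w 64.0
shift cm [ 0.42 -2.24  3.18]
wz -0.5411263615805781 wxwy for down [0.11 0.55]
```

```bash
python3 -m pendant '0.3 0.3 -1.5 0 0 0.3 -0.5;0.3 0.1 -0.6 1.5 0 0 0;0.3 0 0 3 0 0 0;0.3 0 0 3 0 0 0;0.3 0 0 2 0 0 0;0.3 0 0 1 0 0 0;0.3 0 0 0 0 0 0' |grep force
python3 st.py 645 78 16 -1.6
```

```text
contact_force: [-0.2, 0.4, 0.1]
t15.33 tcp [661.27  83.63  15.49] yaw -1.16 z [-0.01 -0.   -1.  ] F [-0.15  0.42  0.11] w 64.0
shift cm [-1.62  0.6  -0.04]
wz 0.4350812951452405 wxwy for down [0.06 0.47]
```

```bash
python3 -m pendant '0.3 -0.5 0.5 0 0 0.4 0.4;0.3 -0.5 0 0 0 0 0;0.3 -0.5 0 0 0 0 0;0.3 -0.4 0 0 0 0 0' |grep -E "pos|force"
for i in 1; do python3 -m pendant '0.3 -0.3 0 0 0 0 0;0.3 -0.3 0 0 0 0 0' |grep -E "pos|force"; done
```

```text
tool_pos: [641.3, 78.5, 16.2]
contact_force: [0.1, -0.3, -0.2]
tool_pos: [636.1, 78.7, 17.9]
contact_force: [4.0, -2.4, -2.8]
```

```bash
python3 -m pendant '0.3 -0.3 0 0 0 0 0;0.3 -0.3 0 0 0 0 0' |grep -E "pos|force";  python3 -m pendant '0.3 -0.3 0 0 0 0 0' |grep -E "pos|force";python3 st.py
```

```text
tool_pos: [630.9, 78.9, 19.0]
contact_force: [4.3, -1.7, -0.3]
tool_pos: [628.1, 79.0, 19.3]
contact_force: [3.3, -0.1, -2.1]
t16.08 tcp [628.1   79.03  19.3 ] yaw -1.55 z [ 0.01 -0.   -1.  ] F [ 3.27 -0.06 -2.05] w 64.3
```

```bash
for i in 1; do python3 -m pendant '0.3 -0.25 0 0 0 0 0' |grep -E "pos|force"; done;  python3 -m pendant '0.3 -0.25 0 0 0 0 0' |grep -E "pos|force"; 
```

```text
tool_pos: [627.5, 79.3, 20.0]
contact_force: [19.8, 1.2, -1.7]
tool_pos: [627.6, 79.5, 20.8]
contact_force: [17.0, -2.8, -1.9]
```

```bash
python3 -m pendant '0.3 -0.2 0 0 0 0 0' |grep -E "pos|force"
```

```text
tool_pos: [627.7, 79.6, 21.6]
contact_force: [10.3, -2.3, -3.2]
```

```bash
python3 -m pendant '0.3 0.5 0 0 0 0 0;0.3 1 0 -1 0 0 0;0.3 1 0 -3 0 0 0;0.3 0 0 -3.5 0 0 0;0.3 0 0 0 0 0 0' |grep -E "pos|force"; python3 st.py 540 -10 90 -1.6
python3 - <<'E'
from h import *
im=ctrl.capture("side"); crop(im,245,200,385,340,4,"pics/s3.png")
for p in [(447.5,-7.9,36),(444,-8,36),(452,283,36)]: print(proj("side",p))
E
```

```text
tool_pos: [649.0, 79.5, 97.8]
contact_force: [2.0, -0.3, 1.1]
t16.75 tcp [648.99  79.49  97.81] yaw -1.50 z [ 0.01 -0.   -1.  ] F [ 2.01 -0.33  1.13] w 63.9
shift cm [-10.67   9.23   0.65]
wz 0.10069551421547907 wxwy for down [ 0.01 -0.7 ]
[349.54399646 234.98764477]
[350.9196975  235.30484432]
[300.77622249 321.4727733 ]
```

View pics/s3.png

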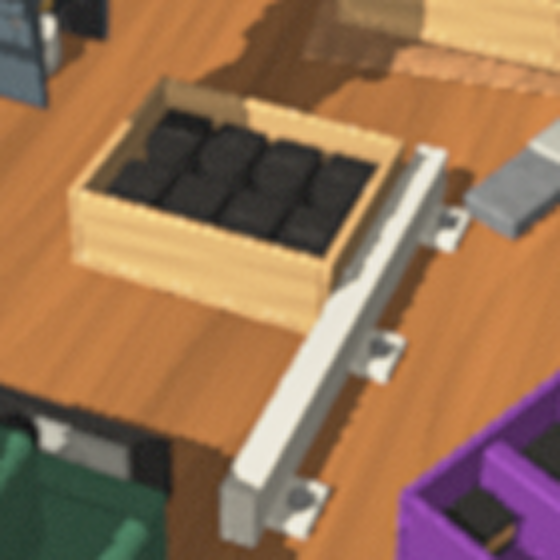

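Picture: the tray's end lies along the fence (near corner at crop (318,325), no gap visible along the face). Now go behind it for the push along the fence.

```bash
python3 -m pendant '1 -1 1 0 0 0 0;1 -2 2 0 0 0 0;1 -2 2 0 0 0 0;1 -2 2 0 0 0 0;1 -2 2 0 0 0 0;1 -1.5 1 0 0 0 0;1 -0.5 0.5 0 0 0 0;1 0 0 0 0 0 0' |grep -E "pos|force"; python3 st.py 529 -25 16 -1.5
```

```text
tool_pos: [524.4, -23.8, 88.7]
contact_force: [-0.5, -0.9, 1.0]
t17.47 tcp [524.4  -23.82  88.68] yaw -1.40 z [-0.  0. -1.] F [-0.49 -0.88  1.  ] w 13.5
shift cm [0.47 0.12 7.27]
wz 0.10281692146350485 wxwy for down [-0.12  0.09]
```

```bash
python3 -m pendant '1 0.4 0 2 0 0 0;1 0 0 2 0 0 0;1 0 0 1.5 0 0 0;1 0 0 1 0 0 0;1 0 0 0.5 0 0 0;1 0 0 0 0 0 0' |grep -E "pos|force|wid"; python3 st.py 529 0 18 -1.5
```

```text
tool_pos: [532.3, -21.4, 14.8]
contact_force: [-0.0, 0.1, 0.1]
gripper_width: 0.4
t17.97 tcp [532.31 -21.44  14.78] yaw -1.40 z [ 0.  0. -1.] F [-0.05  0.11  0.11] w 0.4
shift cm [-0.38 -2.14 -0.32]
wz 0.10423516662846644 wxwy for down [-0.16 -0.  ]
```

```bash
python3 -m pendant '1 -0.3 -0.5 -0.1 0 0 0;1 0 -0.5 -0.1 0 0 0;1 0 -0.5 0 0 0 0;1 0 -0.5 0 0 0 0;1 0 -0.5 0 0 0 0;1 0 -0.5 0 0 0 0' |grep -E "pos|force"; python3 -m pendant '1 0 -0.6 0 0 0 0;1 0 -0.6 0 0 0 0;1 0 -0.6 0 0 0 0;1 0 -0.6 0 0 0 0;1 0 -0.6 0 0 0 0' |grep -E "pos|force";  python3 st.py 531 115 18 -1.5
```

```text
tool_pos: [531.7, 11.5, 19.5]
contact_force: [-1.1, -4.8, -1.0]
tool_pos: [532.6, 44.2, 20.0]
contact_force: [-0.2, -4.7, -1.6]
t18.88 tcp [532.59  44.24  20.01] yaw -1.36 z [ 0.  0. -1.] F [-0.23 -4.68 -1.63] w 0.4
shift cm [-0.33 -7.07  0.21]
wz 0.13973489572806774 wxwy for down [-0.08 -0.24]
```

```bash
python3 -m pendant '1 -0.05 -0.6 0.03 0 0 0;1 -0.05 -0.6 0.03 0 0 0;1 -0.05 -0.6 0.03 0 0 0;1 -0.05 -0.6 0.03 0 0 0;1 -0.05 -0.6 0.03 0 0 0;1 -0.05 -0.6 0.03 0 0 0;1 0 -0.6 0.03 0 0 0;1 0 -0.6 0 0 0 0;1 0 -0.5 0 0 0 0;1 0 -0.3 0 0 0 0' |grep -E "pos|force";  python3 st.py 533 125 18 -1.5
python3 - <<'E'
from h import *
im=ctrl.capture("side"); crop(im,220,190,380,340,4,"pics/s4.png")
E
```

```text
tool_pos: [533.5, 105.1, 19.3]
contact_force: [-0.4, -5.5, -0.3]
t19.72 tcp [533.52 105.15  19.28] yaw -1.31 z [ 0.01 -0.   -1.  ] F [-0.44 -5.52 -0.31] w 0.2
shift cm [-0.1  -1.98  0.13]
wz 0.1937520927696479 wxwy for down [ 0.05 -0.58]
```

View pics/s4.png

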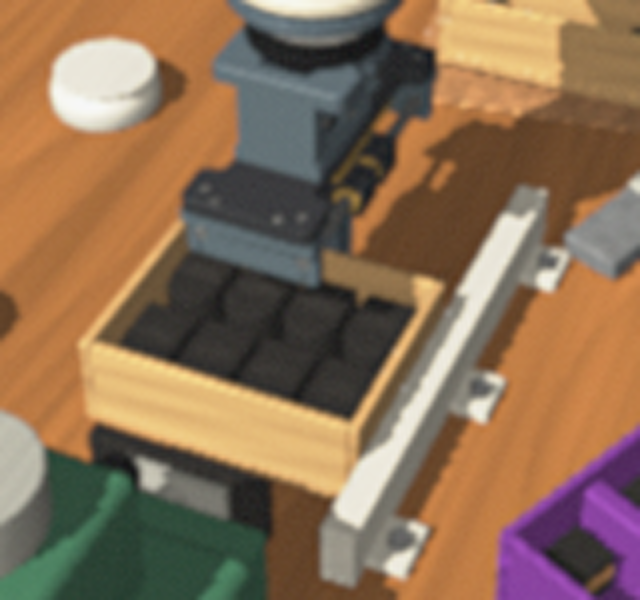

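Picture: the tray is along the fence (crop corner (345,488)), with its leading wall close to the black plate (95–270, 430–530). Now feel slowly.

```bash
python3 -m pendant '1 0 -0.3 0 0 0 0;1 0 -0.2 0 0 0 0;1 0 -0.2 0 0 0 0' |grep -E "pos|force"; python3 -m pendant '1 0 -0.2 0 0 0 0;1 0 -0.2 0 0 0 0' |grep -E "pos|force"; python3 -m pendant '1 0 -0.2 0 0 0 0;1 0 -0.2 0 0 0 0' |grep -E "pos|force"
```

```text
tool_pos: [533.7, 112.7, 19.3]
contact_force: [0.4, -6.1, 0.5]
tool_pos: [533.8, 116.5, 19.3]
contact_force: [-0.5, -5.6, 1.1]
tool_pos: [533.9, 120.3, 19.3]
contact_force: [-0.2, -5.5, 1.5]
```

```bash
python3 -m pendant '1 0 -0.2 0 0 0 0;1 0 -0.15 0 0 0 0' |grep -E "pos|force"; python3 -m pendant '1 0 -0.15 0 0 0 0;1 0 -0.15 0 0 0 0' |grep -E "pos|force"
```

```text
tool_pos: [533.9, 123.5, 19.3]
contact_force: [0.4, -6.0, 1.3]
tool_pos: [534.0, 126.2, 19.3]
contact_force: [0.2, -6.1, 0.6]
```

```bash
python3 -m pendant '1 0 -0.15 0 0 0 0;1 0 -0.15 0 0 0 0' |grep -E "pos|force"
```

```text
tool_pos: [534.1, 128.9, 19.3]
contact_force: [-0.2, -6.7, 2.0]
```

```bash
python3 -m pendant '1 0 -0.15 0 0 0 0' |grep -E "pos|force"; python3 -m pendant '1 0 -0.15 0 0 0 0' |grep -E "pos|force"
```

```text
tool_pos: [534.1, 130.2, 19.3]
contact_force: [1.3, -6.8, 1.5]
tool_pos: [534.1, 131.5, 19.3]
contact_force: [0.1, -6.7, 1.5]
```

```bash
python3 -m pendant '1 0 -0.15 0 0 0 0' |grep -E "pos|force"
```

```text
tool_pos: [534.1, 132.8, 19.3]
contact_force: [-0.3, -6.8, 2.1]
```

```bash
python3 -m pendant '1 0 -0.15 0 0 0 0' |grep -E "pos|force"; python3 -m pendant '1 0 -0.15 0 0 0 0' |grep -E "pos|force"
```

```text
tool_pos: [534.2, 134.1, 19.3]
contact_force: [0.5, -5.2, 0.7]
tool_pos: [534.2, 135.4, 19.3]
contact_force: [0.6, -6.7, 1.5]
```

```bash
python3 -m pendant '1 0 -0.15 0 0 0 0' |grep -E "pos|force"
```

```text
tool_pos: [534.2, 136.7, 19.3]
contact_force: [0.1, -5.8, 0.5]
```

```bash
python3 -m pendant '1 0 -0.15 0 0 0 0;1 0 -0.15 0 0 0 0' |grep -E "pos|force"; python3 -m pendant '1 0 -0.15 0 0 0 0' |grep -E "pos|force"
```

```text
tool_pos: [534.3, 139.3, 19.3]
contact_force: [0.1, -5.7, 1.9]
tool_pos: [534.3, 140.5, 19.3]
contact_force: [0.3, -8.2, 0.8]
```

```bash
python3 -m pendant '1 0 -0.15 0 0 0 0' |grep -E "pos|force"; python3 -m pendant '1 0 -0.15 0 0 0 0' |grep -E "pos|force"
```

```text
tool_pos: [534.3, 141.6, 19.3]
contact_force: [1.2, -9.7, 1.3]
tool_pos: [534.3, 142.7, 19.3]
contact_force: [0.7, -11.0, 3.0]
```

Plate felt: force rises from 5.8 N (sliding) at y≈139 to 11 N, i.e. about 4–5 mm of spring, below friction. Ease off and retreat.

```bash
python3 -m pendant '1 0 0.1 0 0 0 0' |grep -E "pos|force";python3 -m pendant '1 0 0.15 0 0 0 0' |grep -E "pos|force"; python3 -m pendant '1 0 0.2 0 0 0 0;1 0 0.5 0 0 0 0;1 0 1 0 0 0 0;1 0 1 -2 0 0 0;1 0 1 -3.5 0 0 0;1 0 1 -3.5 0 0 0' |grep -E "pos|force"; python3 st.py 472 -208 120 0
```

```text
tool_pos: [534.3, 141.8, 19.3]
contact_force: [0.4, -0.0, -0.8]
tool_pos: [534.2, 140.5, 19.4]
contact_force: [-0.0, -0.4, -0.6]
tool_pos: [527.8, 91.1, 105.7]
contact_force: [0.5, 0.3, -0.8]
t22.43 tcp [527.79  91.07 105.68] yaw -1.33 z [-0.   -0.01 -1.  ] F [ 0.53  0.33 -0.79] w 0.6
shift cm [-4.89 30.04 -1.23]
wz -1.3308791906818653 wxwy for down [0.35 0.18]
```

```bash
python3 -m pendant '0.6 -0.3 2 -0.6 0 0 0;0.6 -0.6 3.5 -0.6 0 0 0;0.6 -0.6 3.8 0 0 0 0;0.6 -0.6 3.8 0 0 0 -0.6;0.6 -0.6 3.8 0 0 0 -0.6;0.6 -0.6 3.8 0 0 0 0;0.6 -0.6 3.5 0 0 0 0;0.6 -0.5 2.5 0 0 0 0;0.6 -0.3 1.3 0 0 0 0;0.6 0 0 0 0 0 0' |grep -E "pos|force"; python3 st.py 470 -208 25 0
python3 - <<'E'
from h import *
im=ctrl.capture("top"); crop(im,180,130,340,260,5,"pics/t3.png")
E
```

```text
tool_pos: [475.2, -209.0, 128.2]
contact_force: [0.1, 0.6, 0.7]
t23.27 tcp [ 475.15 -209.01  128.22] yaw -0.15 z [ 0.01 -0.01 -1.  ] F [0.12 0.64 0.73] w 36.3
shift cm [-0.65 -0.18 10.31]
wz -0.1537167314863974 wxwy for down [ 0.45 -0.72]
```

View pics/t3.png

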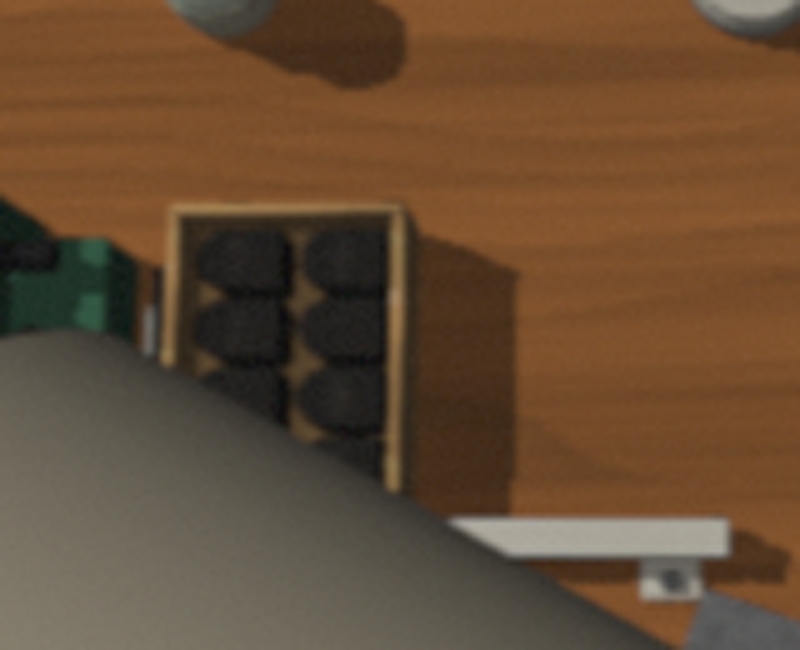

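```bash
python3 - <<'E'
from h import *
np.set_printoptions(precision=1,suppress=True)
r=lambda a,b,z:ray("top",180+a/5,130+b/5,z)[:2]
L,R,B=r(168,205,60),r(408,203,60),r(398,495,60); L2=r(163,362,60)
ang=lambda d:np.degrees(np.arctan2(d[1],d[0]))
print(L,R,B,L2,np.linalg.norm(L-R),"yaw rear edge",ang(L-R)-90,"side",ang(R-B),ang(L-L2))
F1,F2=r(455,518,36),r(728,518,36); print(F1,F2,ang(F1-F2)-90)
y=np.radians(-1.5); m=(L+R)/2; print("centre",m-80*np.array([np.cos(y),np.sin(y)]))
E
```

```text
[610.8 272.9] [608.1 150.2] [459.5 155.5] [529.8 274. ] 122.8183449412539 yaw rear edge -1.2800427469722848 side -2.0691677125460495 -0.7572067212781468
[449.1 130.6] [445.3  -8. ] -1.5825833726315324
centre [529.5 213.6]
```

Picture: bottom tray rim corners crop (168,205), (408,203), right wall to (398,495); yaw ≈ -1.4° agreeing with fence -1.6°, and plate shadow/edge touching at (155,320). Centre ≈ (530,214). Now fetch the middle tray.

```bash
python3 -m pendant '0.6 -0.4 0 1 0.4 -0.7 0;0.6 0 0 2.5 0 0 0;0.6 0 0 2.5 0 0 0;0.6 0 0 2 0 0 0;0.6 0 0 1 0 0 0;0.6 0 0 0 0 0 0' |grep -E "force"; python3 st.py 470.2 -208.2 23 0
```

```text
contact_force: [-1.4, 0.7, -0.4]
t23.82 tcp [ 470.21 -203.3    32.69] yaw 0.05 z [-0.  0. -1.] F [-1.43  0.66 -0.37] w 36.4
shift cm [0.   0.49 0.97]
wz 0.05142924340039009 wxwy for down [-0.11  0.13]
```

```bash
python3 -m pendant '0.6 0 0.45 0.5 0 0 0;0.6 0 0 0.3 0 0 0;0.6 0 0 0 0 0 0;0.6 0 0 0 0 0 0' |grep -E "force"; python3 st.py 470.2 -208.2 22.8 0
```

```text
contact_force: [0.9, -0.3, 0.2]
t24.15 tcp [ 469.98 -205.87   23.87] yaw 0.23 z [-0.  0. -1.] F [ 0.91 -0.25  0.17] w 36.5
shift cm [0.02 0.23 0.11]
wz 0.2271746847634536 wxwy for down [-0.19  0.25]
```

```bash
python3 -m pendant '0.6 0 0.25 0.1 0 0 0.2;1 0 0 0 0 0 0;1 0 0 0 0 0 0;1 0 0 0 0 0 0;1 0 0 0 0 0 0;1 0 0 0 0 0 0' 30|grep -E "force"; python3 st.py 470.2 -208.2 22.8 0
python3 -m pendant '1 0 0 -0.5 0 0 0;1 0 0 -1 0 0 0;1 0 0 -2 0 0 0;1 0 0 -3 0 0 0;1 0 0 -3 0 0 0;1 0 0 -2 0 0 0;1 0 0 0 0 0 0' |grep force; python3 st.py 531.1 213.6 140 -1.5
```

```text
contact_force: [-0.3, -0.3, -4.8]
t24.65 tcp [ 471.07 -209.25   24.78] yaw -0.01 z [-0.  0. -1.] F [-0.26 -0.3  -4.79] w 11.9
shift cm [-0.09 -0.1   0.2 ]
wz -0.005267569667713653 wxwy for down [-0.09  0.07]
contact_force: [1.2, -1.2, -4.4]
t25.23 tcp [ 468.88 -208.03  146.54] yaw -0.00 z [-0.01  0.   -1.  ] F [ 1.25 -1.23 -4.37] w 11.8
shift cm [  6.22 -42.16   0.81]
wz 1.497346919523307 wxwy for down [-0.27  0.38]
```

```bash
python3 -m pendant '1 0.2 -1.5 0 0 0 0;1 0.5 -2.5 0 0 0.3 0;1 0.6 -3.7 0 0 0 0;1 0.6 -3.7 0 0 0 0;1 0.6 -3.7 0 0 0 0.7;1 0.6 -3.7 0 0 0 0.7;1 0.6 -3.7 0 0 0 0;1 0.6 -3.7 0 0 0 0;1 0.6 -3.7 0 0 0 0;1 0.5 -3.5 0 0 0 0' |grep force;  python3 st.py 531.3 213.6 140 -1.5
```

```text
contact_force: [0.4, -0.2, -5.3]
t26.07 tcp [525.78 132.79 146.24] yaw -2.06 z [-0.  0. -1.] F [ 0.42 -0.17 -5.31] w 11.9
shift cm [ 0.26 -8.1   0.63]
wz -0.5618475639301601 wxwy for down [-0.04  0.13]
```

```bash
python3 -m pendant '1 0.2 -2.5 0 0 0 0;1 0.1 -2 0 0 0 -0.5;1 0 -1 0 0 0 0;1 0 -0.5 1 0 0 0;1 0 0 1.5 0 0 0;1 0 0 1.5 0 0 0;1 0 0 1 0 0 0;1 0 0 0 0 0 0' |grep force;  python3 st.py 531.3 213.6 85 -1.5
```

```text
contact_force: [-0.4, -1.0, -5.3]
t26.73 tcp [526.93 200.57  88.89] yaw -1.21 z [-0.01  0.   -1.  ] F [-0.36 -0.96 -5.27] w 11.5
shift cm [ 0.41 -1.31  0.39]
wz 0.29150284834738227 wxwy for down [-0.   0.4]
```

```bash
python3 -m pendant '1 0.4 -1.2 0 0 0.4 0.2;1 0 0 0 0 0 0;1 0 0 0 0 0 0' |grep force;  python3 st.py 531.3 213.6 82 -1.5;python3 -m pendant '1 0 0 0 0 0 0;1 0 0 0 0 0 0' |grep force;  python3 st.py 531.3 213.6 82 -1.5
python3 - <<'E'
from h import *
im=ctrl.capture("side"); crop(im,220,190,380,340,4,"pics/s5.png")
E
```

```text
contact_force: [-0.0, -0.5, -5.4]
t26.98 tcp [530.31 210.63  87.42] yaw -1.58 z [-0. -0. -1.] F [-0.01 -0.46 -5.4 ] w 12.3
shift cm [ 0.09 -0.3   0.54]
wz -0.07661579419562248 wxwy for down [0.09 0.17]
contact_force: [0.4, -0.7, -4.6]
t27.15 tcp [530.6  210.2   87.97] yaw -1.60 z [-0. -0. -1.] F [ 0.44 -0.68 -4.57] w 11.9
shift cm [ 0.06 -0.34  0.6 ]
wz -0.09537881882508925 wxwy for down [0.08 0.13]
```

View pics/s5.png

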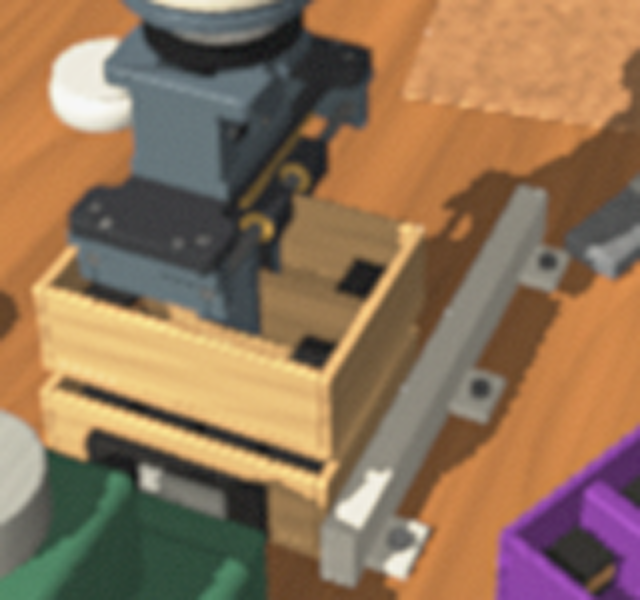

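Picture: the middle tray hovers over the bottom one; near rim corners crop middle (38,290), (330,380), bottom (46,388), (326,497). Bottom tray stands against the plate.

```bash
python3 - <<'E'
from h import *
np.set_printoptions(precision=1,suppress=True)
r=lambda a,b,z:ray("side",220+a/4,190+b/4,z)[:2]
for z in(127.5,): print("mid",r(37,290,z),r(331,381,z),r(420,229,z))
print("bot",r(44,388,60),r(327,498,60))
c=np.array([530.6,210.2]);t=np.radians(-1.6)
for tc,z in((c,127.5),(np.array([530,214]),60)):
  for dx,dy in((80,60),(-80,60),(-80,-60)):
    p=tc+[dx*np.cos(t)-dy*np.sin(t),dx*np.sin(t)+dy*np.cos(t)]; q=proj("side",[*p,z]); print(p,(q-[220,190])*4)
E
```

```text
mid [607.9 272. ] [450.4 274.9] [450.4 158.6]
bot [611.1 272.7] [448.6 285.5]
[612.2 267.9] [ 33.6 282.6]
[452.3 272.4] [329.4 376.2]
[449.  152.5] [426.9 222.5]
[611.6 271.7] [ 44.  386.5]
[451.7 276.2] [328.7 482.3]
[448.4 156.3] [422.8 324.1]
```

```bash
python3 -m pendant '1 0.05 -0.45 0.2 0 0 0;1 0 0 0.2 0 0 0;1 0 0 0 0 0 0' |grep force;  python3 st.py 531.2 213.7 80 -1.5
```

```text
contact_force: [0.0, -0.7, -5.7]
t27.45 tcp [531.7  214.84  84.42] yaw -1.63 z [-0. -0. -1.] F [ 0.03 -0.74 -5.72] w 11.5
shift cm [-0.05  0.12  0.44]
wz -0.12996007435499912 wxwy for down [0.06 0.05]
```

```bash
python3 -m pendant '1 -0.05 0.1 0.2 0 0 0;1 0 0 0.2 0 0 0' |grep -E "pos|force";  python3 -m pendant '1 0 0 0.2 0 0 0' |grep -E "pos|force"; python3 st.py 531.2 213.7 77 -1.5
```

```text
tool_pos: [531.3, 214.0, 80.4]
contact_force: [-0.4, -0.2, -4.7]
tool_pos: [531.3, 213.9, 78.2]
contact_force: [1.0, -0.5, -5.5]
t27.70 tcp [531.27 213.92  78.18] yaw -1.61 z [-0. -0. -1.] F [ 0.98 -0.49 -5.47] w 11.6
shift cm [-0.01  0.02  0.12]
wz -0.1068588490042024 wxwy for down [0.05 0.02]
```

```bash
python3 -m pendant '1 0 0 0.2 0 0 0' |grep -E "pos|force"
```

```text
tool_pos: [531.2, 213.8, 75.9]
contact_force: [-0.2, 0.2, -4.6]
```

Below the rim level with no extra force, so the foot is entering.

```bash
python3 -m pendant '1 0 0 0.12 0 0 0' |grep -E "pos|force"; python3 -m pendant '1 0 0 0 0 0 0' |grep -E "pos|force"
```

```text
tool_pos: [531.3, 213.8, 75.6]
contact_force: [-14.1, -4.4, 49.8]
tool_pos: [531.3, 213.8, 75.9]
contact_force: [-0.4, 0.3, -5.8]
```

```bash
python3 -m pendant '0.6 0 0 0 0 0 0;0.6 0 0 0 0 0 0;0.6 0 0 0 0 0 0;0.6 0 0 -0.5 0 0 0;0.6 0 0 -2 0 0 0;0.6 0 0 -3.5 0 0 0;0.6 0 0 -3 0 0 0;0.6 0 0 -1 0 0 0;0.6 0 0 0 0 0 0' |grep -E "force|wid"; python3 st.py 492 -351 160 -0.2
```

```text
contact_force: [1.1, 0.1, 0.4]
gripper_width: 36.7
t28.70 tcp [531.33 213.78 180.84] yaw -1.62 z [-0. -0. -1.] F [1.12 0.13 0.35] w 36.7
shift cm [-2.34 56.56  2.14]
wz -1.4178004600390768 wxwy for down [0.05 0.02]
```

```bash
python3 -m pendant '0.6 -0.1 2.5 0 0 0 0;0.6 -0.1 3.8 0 0 0 -0.7;0.6 -0.1 3.8 0 0 0 -0.7;0.6 -0.2 3.8 0 0 0 0;0.6 -0.2 3.8 0 0 0 0;0.6 -0.2 3.8 0 0 0 0;0.6 -0.2 3.8 0 0 0 0;0.6 -0.2 3.8 0 0 0 0;0.6 -0.2 3.8 0 0 0 0;0.6 -0.2 3.8 0 0 0 0' |grep force;  python3 st.py 493.5 -352 140 -0.2
```

```text
contact_force: [1.5, -0.3, 0.4]
t29.53 tcp [ 509.64 -160.83  176.12] yaw 0.46 z [-0.  0. -1.] F [ 1.46 -0.28  0.43] w 36.7
shift cm [-1.76 19.11  3.56]
wz 0.6572607932874588 wxwy for down [-0.15  0.03]
```

```bash
python3 -m pendant '0.6 -0.3 3.8 0 0 0 0;0.6 -0.3 3.8 0 0 0 0;0.6 -0.3 3.8 0.5 0 0 0;0.6 -0.2 3 1 0 0 0;0.6 -0.2 2 1 0 0 0;0.6 -0.1 1 1 0 0 0;0.6 0 0 0 0 0 0' |grep force;  python3 st.py 493.5 -352 24 -0.2
python3 - <<'E'
from h import *
im=ctrl.capture("top"); t=cv2.resize(im[120:250,170:330],None,fx=4,fy=4,interpolation=cv2.INTER_CUBIC)
im=ctrl.capture("side"); s=im[190:340,220:340]; s=cv2.resize(s,(416,520),interpolation=cv2.INTER_CUBIC); 
cv2.imwrite("pics/t4.png",cv2.resize(np.hstack([t,s]),None,fx=.75,fy=.75)[:,:,::-1])
E
```

```text
contact_force: [0.1, 0.1, -0.4]
t30.12 tcp [ 492.03 -350.87  133.89] yaw 0.06 z [-0.  0. -1.] F [ 0.07  0.07 -0.4 ] w 37.1
shift cm [ 0.17  0.15 10.99]
wz 0.2553375529324499 wxwy for down [-0.17  0.14]
```

View pics/t4.png

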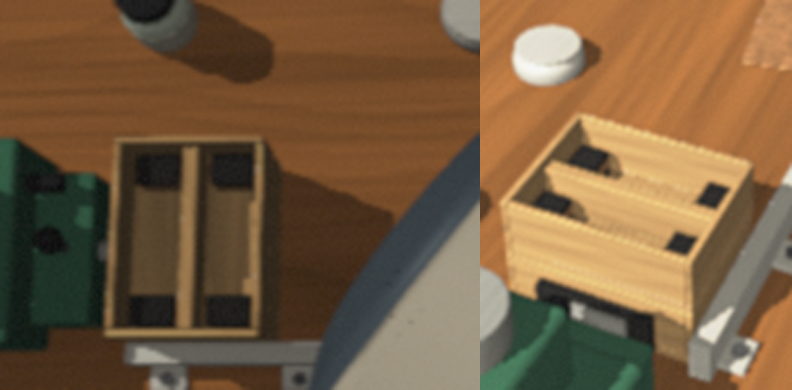

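Picture: middle tray sits flush on the bottom one, at the plate and along the fence; rim corners left half (115,140), (267,139), (258,336), (106,336).

```bash
python3 - <<'E'
from h import *
np.set_printoptions(precision=1,suppress=True)
P=[ray("top",170+a/3,120+b/3,114)[:2] for a,b in[(115,139),(267,138),(258.5,336),(106,337)]]; print(P,np.mean(P,0))
E
python3 -m pendant '0.6 0.15 0.15 2 0 0 0.2;0.6 0 0 2.5 0 0 0;0.6 0 0 2.5 0 0 0;0.6 0 0 1.5 0 0 0;0.6 0 0 1 0 0 0;0.6 0 0 0 0 0 0' |grep force;  python3 st.py 493.5 -352 23 -0.2
```

```text
[array([609.3, 270.1]), array([606.4, 147.6]), array([447.9, 154.5]), array([450.5, 274. ])] [528.5 211.6]
contact_force: [-1.5, 0.3, 0.0]
t30.72 tcp [ 498.41 -342.36   41.22] yaw 0.37 z [ 0.  0. -1.] F [-1.47  0.27  0.02] w 36.2
shift cm [-0.5   0.96  1.82]
wz 0.5703586322077788 wxwy for down [-0.04 -0.17]
```

```bash
python3 -m pendant '0.6 -0.4 0.9 0.5 0 0 0.5;0.6 0 0 0.5 0 0 0;0.6 0 0 0.4 0 0 0;0.6 0 0 0 0 0 0;0.6 0 0 0 0 0 0' |grep force;  python3 st.py 494 -352 21 -0.2
```

```text
contact_force: [0.2, -0.3, 0.1]
t31.13 tcp [ 496.1  -351.61   29.34] yaw -0.07 z [ 0.01 -0.   -1.  ] F [ 0.22 -0.29  0.12] w 36.2
shift cm [-0.21  0.04  0.83]
wz 0.12836829083800022 wxwy for down [ 0.1  -0.34]
```

```bash
python3 -m pendant '0.6 -0.2 0.05 0.5 0 -0.3 0.1;0.6 0 0 0.3 0 0 0;0.6 0 0 0 0 0 0;0.6 0 0 0 0 0 0' |grep force;  python3 st.py 494 -352 21 -0.2
```

```text
contact_force: [-0.1, -0.1, -0.6]
t31.47 tcp [ 494.37 -352.76   21.61] yaw -0.21 z [ 0. -0. -1.] F [-0.1  -0.12 -0.65] w 36.3
shift cm [-0.04 -0.08  0.06]
wz -0.005245197047465622 wxwy for down [ 0.17 -0.09]
```

```bash
python3 -m pendant '1 0 0 0 0 0 0;1 0 0 0 0 0 0;1 0 0 0 0 0 0;1 0 0 0 0 0 0;1 0 0 0 0 0 0' 30|grep -E "force|wid";  python3 st.py
python3 -m pendant '1 0 0 -0.5 0 0 0;1 0 0 -1 0 0 0;1 0 0 -2.5 0 0 0;1 0 0 -4 0 0 0;1 0 0 -4 0 0 0;1 0 0 -4 0 0 0;1 0 0 -2 0 0 0;1 0 0 0 0 0 0' |grep force; python3 st.py 529.8 213.8 200 -1.6
```

```text
contact_force: [-0.3, -1.0, -0.5]
gripper_width: 12.2
t31.88 tcp [ 494.48 -352.75   21.86] yaw -0.20 z [ 0. -0. -1.] F [-0.32 -0.95 -0.47] w 12.2
contact_force: [-0.5, 0.0, -3.9]
t32.55 tcp [ 491.89 -350.21  212.03] yaw -0.20 z [-0.  0. -1.] F [-0.46  0.02 -3.9 ] w 11.9
shift cm [  3.6  -56.41   1.27]
wz 1.4031616373810811 wxwy for down [-0.08  0.2 ]
```

```bash
python3 -m pendant '1 0.1 -1.5 0 0 0 0;1 0.2 -2.5 0 0 0 0;1 0.3 -3.7 0 0 0 0;1 0.3 -3.7 0 0 0 0;1 0.3 -3.7 0 0 0 0.7;1 0.3 -3.7 0 0 0 0.7;1 0.3 -3.7 0 0 0 0;1 0.3 -3.7 0 0 0 0;1 0.3 -3.7 0 0 0 0;1 0.3 -3.7 0 0 0 0' |grep force;  python3 st.py 529.8 213.8 200 -1.6
```

```text
contact_force: [1.2, -0.2, -3.6]
t33.38 tcp [517.61  -2.77 204.89] yaw -2.23 z [-0.01  0.   -1.  ] F [ 1.16 -0.21 -3.56] w 11.8
shift cm [  0.38 -21.69   0.52]
wz -0.63106211126231 wxwy for down [-0.08  0.75]
```

```bash
python3 -m pendant '1 0 -3.7 0 0 0.5 0;1 0 -3.7 0 0 0 -0.4;1 0.1 -3.5 0 0 0 0;1 0.1 -3 0 0 0 0;1 0.1 -2.5 0 0 0 0;1 0 -1.5 0 0 0 0;1 0 -0.8 0 0 0 0;1 0 0 0 0 0 0' |grep force;  python3 st.py 529.8 213.8 145 -1.6
```

```text
contact_force: [-0.4, -0.2, -4.8]
t34.05 tcp [515.78 202.67 196.04] yaw -1.37 z [-0.02  0.   -1.  ] F [-0.41 -0.23 -4.83] w 12.3
shift cm [ 1.48 -1.14  5.08]
wz 0.23486667759272106 wxwy for down [-0.05  1.13]
```

```bash
python3 -m pendant '1 0.8 -0.7 0 0 1 0.2;1 0.5 -0.3 0.5 0 0 0;1 0 0 1.5 0 0 0;1 0 0 1.5 0 0 0;1 0 0 0.8 0 0 0;1 0 0 0 0 0 0' |grep force;  python3 st.py 529.8 213.8 138 -1.6
```

```text
contact_force: [-0.4, -0.6, -5.1]
t34.55 tcp [530.98 209.46 149.04] yaw -1.79 z [-0. -0. -1.] F [-0.43 -0.56 -5.12] w 11.6
shift cm [-0.13 -0.43  1.1 ]
wz -0.19116251102233517 wxwy for down [0.03 0.03]
```

```bash
python3 -m pendant '1 -0.1 -0.4 0.5 0 0 -0.2;1 0 0 0.4 0 0 0;1 0 0 0 0 0 0;1 0 0 0 0 0 0' |grep force;  python3 st.py 529.8 213.8 136 -1.6
```

```text
contact_force: [-0.3, -0.1, -4.9]
t34.88 tcp [530.98 212.66 139.71] yaw -1.69 z [-0. -0. -1.] F [-0.29 -0.13 -4.95] w 12.2
shift cm [-0.12 -0.11  0.37]
wz -0.0868701952325559 wxwy for down [0.04 0.01]
```

```bash
python3 -m pendant '1 -0.1 -0.13 0.2 0 0 0;1 0 0 0.1 0 0 0;1 0 0 0 0 0 0' |grep force;  python3 st.py 529.8 213.8 134 -1.6; python3 -m pendant '1 0 0 0.2 0 0 0;1 0 0 0 0 0 0' |grep -E "pos|force"
```

```text
contact_force: [-0.4, 0.4, -4.1]
t35.13 tcp [530.52 214.27 137.49] yaw -1.69 z [ 0. -0. -1.] F [-0.45  0.43 -4.11] w 11.9
shift cm [-0.07  0.05  0.35]
wz -0.08751098970734539 wxwy for down [ 0.01 -0.08]
tool_pos: [530.7, 214.4, 135.7]
contact_force: [-0.5, 0.5, -3.7]
```

```bash
python3 -m pendant '1 -0.12 0.06 0.15 0 0 0;1 0 0 0.15 0 0 0' |grep -E "pos|force"; python3 -m pendant '1 0 0 0.15 0 0 0' |grep -E "pos|force"; 
```

```text
tool_pos: [529.6, 213.9, 132.8]
contact_force: [0.9, 1.1, -4.6]
tool_pos: [529.6, 213.9, 131.2]
contact_force: [0.3, -0.4, -4.3]
```

```bash
python3 -m pendant '1 0 0 0.15 0 0 0' |grep -E "pos|force"
```

```text
tool_pos: [529.5, 213.8, 129.6]
contact_force: [-0.3, 0.5, -4.3]
```

```bash
python3 -m pendant '1 0 0 0.1 0 0 0' |grep -E "pos|force"; python3 -m pendant '1 0 0 0.07 0 0 0' |grep -E "pos|force"
```

```text
tool_pos: [529.4, 213.8, 128.3]
contact_force: [0.6, -0.1, -4.0]
tool_pos: [529.4, 213.8, 127.4]
contact_force: [0.7, 0.4, -4.2]
```

```bash
python3 -m pendant '1 0 0 0.07 0 0 0' |grep -E "pos|force"
```

```text
tool_pos: [529.5, 213.8, 126.7]
contact_force: [-8.1, -2.7, 21.0]
```

Seated at 126.7, as predicted (126.9). Release and retreat.

```bash
python3 -m pendant '1 0 0 -0.02 0 0 0;0.6 0 0 0 0 0 0;0.6 0 0 0 0 0 0;0.6 0 0 0 0 0 0;0.6 0 0 -0.5 0 0 0;0.6 0 0 -2 0 0 0;0.6 0 0 -3.5 0 0 0;0.6 0 0 -3 0 0 0;0.6 0 0 -1 0 0 0' |grep -E "force|wid"
python3 -m pendant '0.6 0 2.5 0 0 0 0;0.6 0 3.8 0 0 0 0;0.6 0 3.8 0 0 0 0;0.6 0 3.8 0 0 0 0;0.6 0 3.8 0 0 0 0;0.6 0 3.8 0 0 0 0;0.6 0 3.8 0 0 0 0;0.6 0 3.8 0 0 0 0;0.6 0 3.8 0 0 0 0;0.6 0 3.8 0 0 0 0' |grep -E "pos|force"
python3 -m pendant '0.6 0 3.8 0 0 0 0;0.6 0 3.8 0 0 0 0;0.6 0 3.8 0 0 0 0;0.6 0 3.8 0 0 0 0;0.6 0 2 0 0 0 0;0.6 0 0 0 0 0 0' |grep -E "pos|force"
python3 - <<'E'
from h import *
t=ctrl.capture("top"); t=cv2.resize(t[80:270,100:340],None,fx=2,fy=2,interpolation=cv2.INTER_CUBIC)
s=ctrl.capture("side")[170:340,220:340]; s=cv2.resize(s,(268,380),interpolation=cv2.INTER_CUBIC)
cv2.imwrite("pics/f.png",np.hstack([t,s])[:,:,::-1])
E
```

```text
contact_force: [1.3, -0.3, 1.5]
gripper_width: 36.6
tool_pos: [520.7, -161.5, 240.3]
contact_force: [1.3, 0.3, -0.8]
tool_pos: [514.8, -350.1, 243.4]
contact_force: [-0.6, -0.4, -0.4]
```

View pics/f.png

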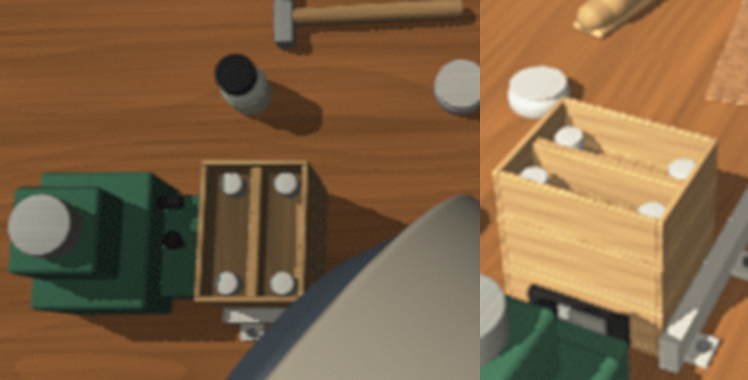

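Picture: the stack is square and flush in the old order (tins on top), along the fence and at the plate; jar and polish tin untouched. A last numeric check that the bottom tray did not shift while the others were seated on it:

```bash
python3 - <<'E'
from h import *
a=cv2.cvtColor(cv2.imread("pics/s5.png"),cv2.COLOR_BGR2GRAY)
im=ctrl.capture("side"); crop(im,220,190,380,340,4,"pics/g.png"); b=cv2.cvtColor(cv2.imread("pics/g.png"),cv2.COLOR_BGR2GRAY)
for nm,(x0,y0,x1,y1) in dict(corner=(275,500,325,565),wall_l=(40,400,90,470),plate=(85,425,270,500),fence=(320,520,360,590)).items():
    r=cv2.matchTemplate(b[y0-16:y1+16,x0-16:x1+16],a[y0:y1,x0:x1],cv2.TM_CCOEFF_NORMED)
    _,m,_,p=cv2.minMaxLoc(r); print(nm,"%.2f"%m,"shift crop px",p[0]-16,p[1]-16)
c=(529.5,213.8,30); p=proj("side",c)
for d in((1,0,0),(0,1,0)): print(d,4*(proj("side",np.add(c,d))-p))
print(ctrl.sense()['clock'])
E
```

```text
corner 1.00 shift crop px 0 0
wall_l 1.00 shift crop px 0 0
plate 0.82 shift crop px 0 -1
fence 1.00 shift crop px 0 0
(1, 0, 0) [-1.7042613  -0.51224625]
(0, 1, 0) [-0.81028489  1.27186733]
38.1167
```

```bash
python3 -c "
from cell import ctrl
print(ctrl.sign_off())"
```

```text
the job is handed in; nothing more can be done
None
```

The job is handed in at about 38 s on the robot's clock, with no part of it left undone.

**What I did**
- I lifted the top and middle trays by their ribs and set them upright, side by side, on the mat.
- I pushed the bottom tray flat against the fence, then along it. It slid at about 5.8 N.
- I felt the sprung plate when the push force began to rise. I stopped at 11 N, about 4–5 mm into the 15 mm spring, and eased off. The tray stayed put.
- I restacked the middle tray and then the top tray, foot in rim. Both feet dropped below rim level without resistance. The top tray seated within 0.2 mm of the height I worked out. The middle tray stopped at 75.6–75.9 mm, at the upper end of the range I allowed (73.7–75.8).

**Last checks**
- The final pictures show the stack flush and in the old order. The jar and polish tin are where they were; the last was not rechecked separately.
- Comparing side views from before and after restacking, the bottom tray moved by less than half a millimetre relative to the fence.

**What was less clean**
- **Contact forces:** touchdown of the top tray on the mat and of the middle tray on the stack briefly reached 46–50 N at the wrist, through the held tray. That is under the 120 N wrist limit, but harder than I meant.
- **Camera disagreement:** the top view placed the seated middle tray about 2 mm off where the arm had set it. I went by the arm.
- **Plate contact:** I did not measure directly that the tray still presses the plate after restacking. I infer it because the tray has not moved. The image match on the plate patch itself was weaker (0.82), with the loaded tray covering part of it in shadow.

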